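Seat a dowel against the end stop of a marking jig

TASK

Take the wooden dowel from its rest, lay it in the V-groove of the jig, and slide it along under the steel strap until its end touches the tip of the end stop's screw. Press it home lightly against the stop (a few newtons, never more than 15) and keep the press for about half a second. Then let go and leave the dowel lying in the groove with its end against the screw; do not move the jar, the tub or the modelling knife.

Things in the scene. Friction and masses are not known exactly. Their poses are not given: they have to be found in the camera images.
- dowel: Plain round wooden dowel, 25 mm diameter, 160 mm long, 40 to 75 g, both ends alike and flat. Origin at its middle, on its axis; x runs along the dowel. At the start it lies level in the notches of the rest, axis 40 mm above the table.
- rest: Fixed low wooden rest, 115 x 60 mm board 12 mm thick with two V-notched supports, each 14 mm long, 48 mm either side of the middle; between the supports the dowel is free on both sides and below. Supports reach 33 mm above the table. Origin at the centre of its underside, x along the dowel it carries.
- jig: Fixed marking jig: plywood base 190 x 80 x 15 mm; above it on a 7 mm spine a 90 degree aluminium angle, corner down, forms a V-groove along x from its open entry (x = -90 mm) to x = +90 mm. Lips 38 mm above the table, 25 mm apart overall; fingers have room beside them down to the base. A dowel lying in it has its axis at y = 0, 44.7 mm above the table. Origin on the table under mid-groove; x points to the stop.
- strap (a point): Centre of the underside of the steel strap that bridges the groove, 12 mm wide along x, centred at x = 28 mm on the jig, 3 mm above a lying dowel; strap top 64 mm above the table, posts 36 mm apart inside. The dowel must be laid with its leading end before the strap (its middle 95 to 110 mm before this point, where it lies without tipping) and slid under it.
- stop: Dark wooden end stop clamped over the groove past the strap, 48 mm wide, 20 mm long, black knob on top. Origin: centre of its flat front face, at dowel axis height, 50 to 66 mm along the jig's x; x as the jig's. A 12 mm steel screw sticks out of this face on the dowel's axis by 2 to 14 mm, set differently each time and not measured: its tip is what the dowel meets. Unyielding; sliding alone takes 0.3 to 1 N.
- jar: Bystander: small clear screw jar with a white lid, 54 mm diameter, 62 mm high, standing. Origin at the centre of its underside. Leave it.
- tub: Bystander: clear open plastic tub, 90 x 120 x 50 mm. Origin at the centre of its underside. Leave it.
- knife: Bystander: blue plastic modelling knife, 150 x 20 x 8 mm, lying flat. Origin on the underside near its middle. Leave it.
Mind the look-alikes: they are no part of the job. Of the things shaped like the jig, the plywood one is meant.

How it is judged:
On the way, in this order (a step that is already met when the one before it is completed fails the run):
1. the dowel lies in the V-groove (y of dowel in the frame of jig between -0.003 and 0.003 m and z of dowel in the frame of jig between 0.0422 and 0.0472 m and angle between the x axis of dowel and the x axis of jig, either way round below 0.05 rad and x of dowel in the frame of jig above -0.085 m), for 0.2 s.
2. the dowel in the groove is pressed against the end stop with more than 1.5 N for 0.3 s (all of step 1 and contact force between dowel and stop above 1.5 N), for 0.3 s.
At the end, for the whole second after the job is handed in: The dowel lies at rest in the groove (its axis within 3 mm sideways and 2.5 mm in height of the lying position, and within 0.05 rad of the groove), its end within 1.5 mm of the tip of the stop's screw (all of step 1 and distance between dowel and screw_c0 between 0.087 and 0.0905 m and linear speed of dowel below 0.01 m/s); the robot touches nothing.
It fails at once if the end stop is pushed with more than 15 N (contact force between anything else and stop above 15 N).
It fails at once if the jar is moved more than 20 mm (distance of jar from where it was at the start of the episode above 0.02 m).
It fails at once if the tub is moved more than 20 mm (distance of tub from where it was at the start of the episode above 0.02 m).
It fails at once if the knife is moved more than 20 mm (distance of knife from where it was at the start of the episode above 0.02 m).
It also fails if it takes over 72 s, if anything falls off the work surface, if the arm or the gripper's body presses on something with over 40 N, if the wrist force passes 120 N, or if a joint passes its speed limit or range.

ROBOT

A 6-joint arm with a two-finger parallel gripper is mounted at the origin on the work surface. World frame = base frame: x ahead of the robot, y to its left, z up, the work surface at z = 0. Lengths are in m, angles in rad, forces in N, time in s.
With the tool pointing down it reaches from about 0.375 to 0.975 m from the base axis. Payload 3.8 kg.
Tool frame: the origin (TCP) lies at the very end of the fingers, on their centre line; the grasp point (between the pads) lies 19 mm behind it; z points along the fingers, y is the line along which they close (so a half turn about z gives the same grasp; the last joint's range is limited). The gripper opens to 88 mm and grips with 3 to 60 N. Pads are 18 mm wide; open, the fingers measure 123 mm over their backs; the gripper's body (75 mm by 187 mm) begins 45 mm behind the grasp point.
Start: joints at [1.071, 0.264, 1.604, -0, 1.274, -0.037], TCP at [0.301, 0.604, 0.2] pointing down, gripper open.
Joint ranges: [-2.63, 2.63], [-0.94, 2.18], [0.31, 2.57], [-1.31, 4.45], [0, 2.66], [-2.55, 2.55]. Speed limits (rad/s): [2.57, 2.57, 3.14, 3.14, 3.14, 3.14].

INTERFACE

Orientations are given as a rotation vector (axis times angle).
In Python, from plant import arm gives the robot as it stands.
- The arm moves only by the tool apply_moves, never from a script. Its argument "increments" is text: rows parted by semicolons, each of 6 numbers parted by spaces: the shift along the tool's x, y, z normalised to -1 to 1, where 1 is 2.5 cm, then the turn, a rotation vector about the tool's x, y, z normalised to -1 to 1, where 1 is 6 degrees. In form: dx dy dz rx ry rz; .... A call has exactly 8 rows; each row shifts and turns the commanded pose from where the row before left it, along the tool's axes as they then stand; what a row does not reach is not made up. A row lasts 1/12 s, in which the tool goes at most 41.7 mm and 7.16 degrees, less where a joint would pass 70% of its speed; a pose out of reach is approached as far as the arm can. A call with a number of a shift or a turn outside -1 to 1 is refused whole. A call with a gripper value outside its range is refused whole. "jaw" is the opening, from -1 (shut) to 1 (fully open), so that 0 is half open, set as the call begins (left out, the last holds). The fingers move at their own pace and stop on an object; the grip force is fixed at half the most. Time passes only in rows, so rows that do not move let the fingers close, or fill a call up. It gives the time, the measured TCP pose, the force, the opening and the grip force at its end, in the units of the state.
- arm.observe(): the state, without advancing time (a new reading comes with each control period).
- arm.camera(name): name is "scene" or "top" or "wrist"; returns a dict with "color" (384x512x3 uint8, blue, green, red), "mtx" (3x3 intrinsics, pixels), "rvec" (rotation vector, rad) and "tvec" (3), from world to camera coordinates, as OpenCV has them; the wrist camera has in their place "T_tool_cam" (4x4, takes a point from camera to tool coordinates, whose origin is the TCP and whose axes are the flange's). Camera axes: x right, y down, z forward; pixel columns grow to the right and rows downward; lengths in m; the calibration is good to about 2 mm. A picture is of the moment at which its call begins: read the wrist's pose just before it. There is no depth.
- arm.close_job(): hands the job in; it is judged then, once.
The state is a dict: "t": time; "joints": joint angles; "qd": joint speeds; "effort": joint torques, N m; "ee_pos": TCP position; "tcp_rot": TCP orientation; "wrist_force": force on the tool from outside, world axes, zero at the start; "torque": the same for the moment, N m; "width": finger opening in m; "gripper_force": force on a finger pad.
Only numpy, scipy, OpenCV 4.12 (cv2) and the standard library are available. Lean on these libraries where they do the work, as an engineer would, in place of code of your own. Each camera call takes 0.05 s, during which the arm holds its last target. There are 200 camera calls.

## Working session

There is one attempt and no reset: what is moved stays moved. The work goes in short steps, Python scripts to look and compute and a tool call to move; the robot and the scene stay as the last step left them, time stands still between calls to the robot, and variables do not carry over. Pictures are saved under pics/ and viewed, at most 10 in all, crops included, and the job is handed in when it is done.

Besides the shell and the picture viewer there is one more tool, called after "Emit:" as name(argument=value, ...), one argument or row to a line, values as JSON. apply_moves: Moves the arm, as the interface text tells. Scaled input: -1 to 1 covers 2.5 cm each way for a shift and 6 degrees each way for a turn. Its arguments: {"type":"object","properties":{"increments":{"type":"string"},"jaw":{"type":"number"}},"required":["increments"]}

```bash
mkdir -p pics; cat > h.py <<'E'
import numpy as np, cv2, json, pickle
from plant import arm
def snap(name,out):
    s=arm.observe(); c=arm.camera(name); cv2.imwrite('pics/'+out,c['color'])
    pickle.dump((s,c),open('pics/'+out+'.pkl','wb')); return s,c
def ray(out,uv):
    s,c=pickle.load(open('pics/'+out+'.pkl','rb'))
    d=np.linalg.inv(c['mtx'])@np.array([uv[0],uv[1],1.])
    if 'T_tool_cam' in c:
        R=cv2.Rodrigues(np.array(s['tcp_rot'],float))[0]; T=np.array(c['T_tool_cam'])
        return R@T[:3,3]+np.array(s['ee_pos']), R@T[:3,:3]@d
    R=cv2.Rodrigues(np.array(c['rvec'],float))[0]
    return -R.T@np.array(c['tvec']).ravel(), R.T@d
def at(out,uv,z):
    o,d=ray(out,uv); return o+d*(z-o[2])/d[2]
E
python3 - <<'E'
from h import *
s,c=snap('top','top1.png'); snap('scene','scene1.png')
print(s)
E
```

```text
{'t': 0.0, 'joints': array([ 1.07106880e+00,  2.64732706e-01,  1.60534601e+00, -1.71809655e-06,
        1.27370840e+00, -3.69227814e-02]), 'qd': array([ 9.41964169e-04,  1.72126476e-03,  1.30431120e-03, -2.60241447e-05,
       -5.74736799e-04,  7.50932410e-05]), 'effort': array([-1.72506395e-05, -5.02105701e+01, -3.56877851e+01,  7.26611819e-02,
        2.93684844e-02, -1.50047349e-04]), 'ee_pos': array([0.30099885, 0.60329346, 0.199017  ]), 'tcp_rot': array([-0.72036724, -3.05728952,  0.00332377]), 'wrist_force': array([ 0.263041  , -0.55918059, -0.23308515]), 'torque': array([-0.01337347, -0.06604566,  0.01437145]), 'gripper_force': 0.0, 'width': 0.08811095401569986}
```

View pics/top1.png

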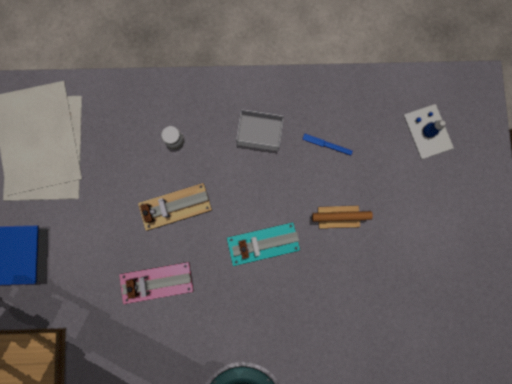

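View pics/scene1.png

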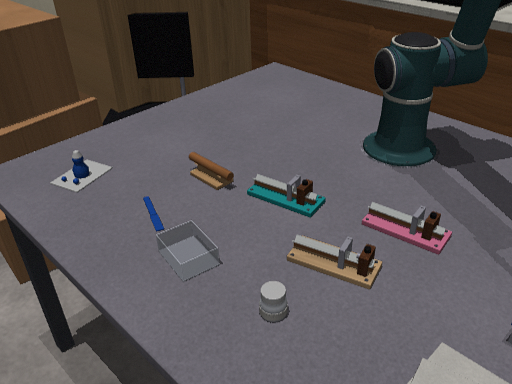

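The top view shows the plywood jig at about (175,207), with its stop at the left (148,213), strap (165,209) and entry at the right (207,200). The dowel runs from (313,216) to (372,216) on its rest at (339,217). The teal and pink jigs are look-alikes.

```bash
python3 - <<'E'
from h import *
for n,uv,z in [('dowL',(313,217),.045),('dowR',(372,216),.045),('restTL',(320,208),.012),('restBR',(359,227),.012),('jigTL',(139,209),.015),('jigTR',(205,186),.015),('jigBR',(211,207),.015),('jigBL',(146,229),.015),('stop',(148,213),.07),('strap',(165,209),.064),('entry',(207,200),.038),('jar',(172,135),.06),('tub',(260,131),.03),('kn',(327,144),.005),('teal',(263,244),.03)]:
    print(n,at('top1.png',uv,z).round(4))
s,c=pickle.load(open('pics/top1.png.pkl','rb'))
print(cv2.Rodrigues(s['tcp_rot'])[0].round(3))
im=c['color'][150:260,110:390]
cv2.imwrite('pics/crop.png',cv2.resize(im,None,fx=2.85,fy=2.85,interpolation=cv2.INTER_CUBIC))
w,cw=snap('wrist','w0.png');print(cw['mtx'],cw['T_tool_cam'])
E
```

```text
dowL [ 0.4994 -0.206   0.045 ]
dowR [ 0.4978 -0.366   0.045 ]
restTL [ 0.5257 -0.2332  0.012 ]
restBR [ 0.4698 -0.3394  0.012 ]
jigTL [0.5359 0.2693 0.015 ]
jigTR [0.5955 0.0864 0.015 ]
jigBR [0.5362 0.0706 0.015 ]
jigBL [0.4803 0.2497 0.015 ]
stop [0.5201 0.2299 0.07  ]
strap [0.5299 0.187  0.064 ]
entry [0.5536 0.0791 0.038 ]
jar [0.7307 0.169  0.06  ]
tub [ 0.7453 -0.0713  0.03  ]
kn [ 0.71   -0.2642  0.005 ]
teal [ 0.4308 -0.0697  0.03  ]
[[-0.895  0.446 -0.001]
 [ 0.446  0.895 -0.002]
 [ 0.    -0.002 -1.   ]]
[[314.03285611   0.         258.88510236]
 [  0.         314.03285611 193.75793905]
 [  0.           0.           1.        ]] [[ 8.03782478e-04 -9.59613469e-01 -2.81320714e-01  7.32001510e-02]
 [ 9.99999651e-01  7.07490720e-04  4.43851333e-04 -2.13412880e-04]
 [-2.26893924e-04 -2.81320972e-01  9.59613703e-01 -1.84108084e-01]
 [ 0.00000000e+00  0.00000000e+00  0.00000000e+00  1.00000000e+00]]
```

Emit:
apply_moves(
  increments="-.81 -1 0 0 0 0;-.81 -1 0 0 0 0;-.81 -1 0 0 0 0;-.81 -1 0 0 0 0;-.81 -1 0 0 0 0;-.81 -1 0 0 0 0;-.81 -1 0 0 0 0;-.81 -1 0 0 0 0",
  jaw=1,
)

```text
t: 0.82
ee_pos: [0.3569, 0.351, 0.2]
tcp_rot: [-0.72, -3.058, 0.001]
wrist_force: [-0.3, 1.0, 0.1]
width: 0.0881
gripper_force: 0.0
```

Emit:
apply_moves(
  increments="-.81 -1 0 0 0 0;-.81 -1 0 0 0 0;-.81 -1 0 0 0 0;-.81 -1 0 0 0 0;-.81 -1 0 0 0 0;-.81 -1 0 0 0 0;-.81 -1 0 0 0 0;-.81 -1 0 0 0 0",
)

```text
t: 1.48
ee_pos: [0.4124, 0.0999, 0.2002]
tcp_rot: [0.72, 3.058, 0.0]
wrist_force: [-1.1, 0.1, -0.3]
width: 0.0883
gripper_force: 0.0
```

Emit:
apply_moves(
  increments="-.81 -1 0 0 0 0;-.81 -1 0 0 0 0;-.81 -1 0 0 0 0;-.81 -1 0 0 0 0;-.81 -1 0 0 0 0;-.81 -1 0 0 0 0;-.81 -1 0 0 0 0;-.81 -1 0 0 0 0",
)

```text
t: 2.15
ee_pos: [0.4682, -0.1515, 0.2001]
tcp_rot: [-0.721, -3.058, -0.0]
wrist_force: [0.6, -0.1, 0.5]
width: 0.0878
gripper_force: 0.0
```

Emit:
apply_moves(
  increments="-.81 -1 0 0 0 0;-.81 -1 0 0 0 0;-.81 -1 0 0 0 0;-.81 -1 0 0 0 0;0 0 0 0 0 1;0 0 0 0 0 1;0 0 0 0 0 1;0 0 0 0 0 1",
)

```text
t: 2.82
ee_pos: [0.4958, -0.2758, 0.1997]
tcp_rot: [-1.348, -2.836, -0.0]
wrist_force: [-0.5, -0.6, 0.3]
width: 0.088
gripper_force: 0.0
```

Emit:
apply_moves(
  increments="0 0 0 0 0 1;0 0 0 0 0 1;0 0 0 0 0 1;0 0 0 0 0 1;0 0 0 0 0 1;0 0 0 0 0 1;0 0 0 0 0 .6;0 0 0 0 0 0",
)

```text
t: 3.48
ee_pos: [0.496, -0.2754, 0.1999]
tcp_rot: [-2.225, -2.217, 0.0]
wrist_force: [-0.7, -0.3, 0.6]
width: 0.0881
gripper_force: 0.0
```

```bash
python3 - <<'E'
from h import *
s,c=snap('wrist','w1.png'); print(cv2.Rodrigues(s['tcp_rot'])[0].round(3),s['ee_pos'])
E
```

```text
[[ 0.004  1.    -0.001]
 [ 1.    -0.004  0.   ]
 [ 0.    -0.001 -1.   ]] [ 0.49595573 -0.27536255  0.19992262]
```

View pics/w1.png

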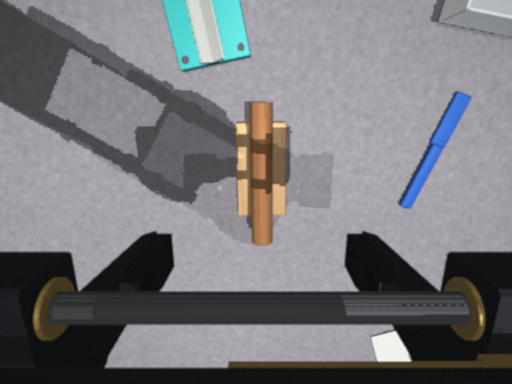

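The wrist view shows the dowel from (261,102) to (262,245), with its edges at about columns 251 and 273. The grippers' fingers straddle it.

```bash
python3 - <<'E'
from h import *
for uv in [(261,102),(262,245),(237,123),(287,123),(238,214),(286,214)]: print(at('w1.png',uv,.045 if uv[0] in(261,262) else .012).round(4))
E
```

```text
[ 0.4976 -0.2029  0.045 ]
[ 0.4987 -0.3651  0.045 ]
[ 0.47   -0.2262  0.012 ]
[ 0.5279 -0.2264  0.012 ]
[ 0.4688 -0.3381  0.012 ]
[ 0.5291 -0.3383  0.012 ]
```

Emit:
apply_moves(
  increments="-.36 .09 .8 0 0 0;0 0 .8 0 0 0;0 0 1 0 0 0;0 0 1 0 0 0;0 0 1 0 0 0;0 0 1 0 0 0;0 0 .5 0 0 0;0 0 .45 0 0 0",
)

```text
t: 4.2
ee_pos: [0.4974, -0.2839, 0.0348]
tcp_rot: [-2.221, -2.219, 0.001]
wrist_force: [-0.6, 0.0, 0.6]
width: 0.0884
gripper_force: 0.0
```

Emit:
apply_moves(
  increments="0 0 0 0 0 0;0 0 0 0 0 0;0 0 0 0 0 0;0 0 0 0 0 0;0 0 0 0 0 0;0 0 0 0 0 0;0 0 0 0 0 0;0 0 0 0 0 0",
  jaw=-1,
)

```text
t: 4.87
ee_pos: [0.4986, -0.2847, 0.037]
tcp_rot: [2.223, 2.219, 0.0]
wrist_force: [0.0, 0.7, -0.4]
width: 0.0371
gripper_force: 0.0
```

Emit:
apply_moves(
  increments="0 0 0 0 0 0;0 0 0 0 0 0;0 0 0 0 0 0;0 0 0 0 0 0;0 0 0 0 0 0;0 0 0 0 0 0;0 0 0 0 0 0;0 0 0 0 0 0",
)

```text
t: 5.53
ee_pos: [0.4984, -0.2845, 0.0365]
tcp_rot: [2.224, 2.219, -0.0]
wrist_force: [-0.1, 0.2, 0.7]
width: 0.0003
gripper_force: 0.0
```

```bash
python3 - <<'E'
from h import *
s,c=snap('wrist','w2.png'); print(s['width'],s['gripper_force'],s['ee_pos'])
E
```

```text
0.0003075297289144699 0.0 [ 0.49844691 -0.28452797  0.03654283]
```

View pics/w2.png

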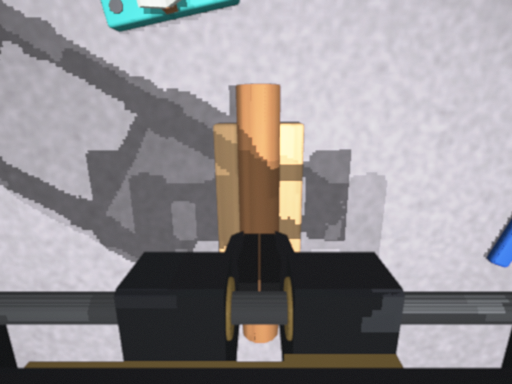

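The picture shows the shut fingers at (259,235–290) over the dowel, which still lies in its rest. The tips clear it, so I need a deeper grasp, nearer the grasp point.

Emit:
apply_moves(
  increments="0 0 0 0 0 0;0 0 0 0 0 0;0 0 0 0 0 0;0 0 0 0 0 0;0 0 0 0 0 0;0 0 0 0 0 0;0 0 0 0 0 0;0 0 0 0 0 0",
  jaw=1,
)

```text
t: 6.25
ee_pos: [0.4985, -0.2846, 0.0366]
tcp_rot: [2.224, 2.219, 0.0]
wrist_force: [-0.4, 0.3, -0.1]
width: 0.0517
gripper_force: 0.0
```

Emit:
apply_moves(
  increments="0 0 0 0 0 0;0 0 0 0 0 0;0 0 0 0 0 0;0 0 0 0 0 0;0 0 0 0 0 0;0 0 0 0 0 0;0 0 0 0 0 0;0 0 0 0 0 0",
)

```text
t: 6.92
ee_pos: [0.4984, -0.2845, 0.0366]
tcp_rot: [2.224, 2.219, -0.0]
wrist_force: [0.4, -0.5, 0.4]
width: 0.0882
gripper_force: 0.0
```

```bash
python3 - <<'E'
from h import *
s,c=snap('wrist','w3.png'); print(s['width'],s['gripper_force'],s['ee_pos'])
snap('scene','scene2.png')
c2=pickle.load(open('pics/scene2.png.pkl','rb'))[1]['color']
cv2.imwrite('pics/s2c.png',np.hstack([cv2.resize(c2[110:220,140:280],(560,440),interpolation=cv2.INTER_CUBIC),cv2.resize(c['color'],(240,180)).repeat(1,0) if 0 else cv2.copyMakeBorder(cv2.resize(c['color'],(240,180)),0,260,0,0,cv2.BORDER_CONSTANT)]))
E
```

```text
0.08823250663058273 0.0 [ 0.49843625 -0.28452764  0.03657419]
```

View pics/s2c.png

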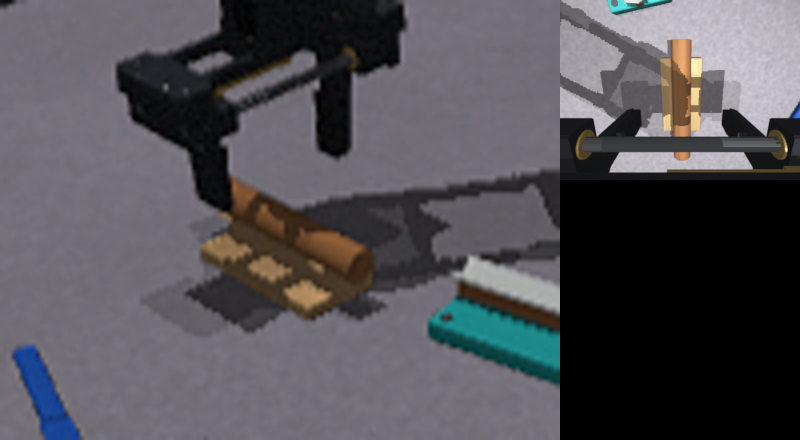

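The scene crop shows the dowel undisturbed in its rest and the fingertips at about (213,205) and (333,155), visibly higher than the reported TCP height suggests. I'll check this numerically.

```bash
python3 - <<'E'
from h import *
s,c=pickle.load(open('pics/scene2.png.pkl','rb'))
def pr(p): return cv2.projectPoints(np.array([p],float),np.array(c['rvec']),np.array(c['tvec']),c['mtx'],None)[0].ravel().round(1)
for z in (.037,.05,.06,.07): print(z,[pr((.498+dx,-.2845,z)) for dx in (.052,-.052)])
print('seen',(193.2,161.2),(223.2,148.7), 'dowel ends',pr((.498,-.205,.04)),pr((.498,-.365,.04)),'seen R', (140+358/4,110+262/4))
# camera in wrist: distance checks from dowel/rest apparent size, w3
E
```

```text
0.037 [array([195. , 174.4]), array([224.2, 159.9])]
0.05 [array([194.5, 170.2]), array([223.9, 155.8])]
0.06 [array([194.2, 167. ]), array([223.7, 152.7])]
0.07 [array([193.8, 163.8]), array([223.5, 149.5])]
seen (193.2, 161.2) (223.2, 148.7) dowel ends [229.4 176.8] [191.4 155.9] seen R (229.5, 175.5)
```

```bash
python3 - <<'E'
from h import *
s,c=pickle.load(open('pics/w2.png.pkl','rb'))
Ti=np.linalg.inv(np.array(c['T_tool_cam']))
for x in (-.009,0,.009):
  for z in (0,-.02,-.038):
    p=c['mtx']@(Ti@np.array([x,0,z,1]))[:3]; print(x,z,(p[:2]/p[2]).round(1))
for uv in ((258,85),(259,342)): print(at('w2.png',uv,.05))
E
```

```text
-0.009 0 [259.9 235.6]
-0.009 -0.02 [260.  249.8]
-0.009 -0.038 [260.1 265.5]
0 0 [259.9 222.3]
0 -0.02 [260.  235.3]
0 -0.038 [260.1 249.7]
0.009 0 [259.9 208.8]
0.009 -0.02 [260.  220.5]
0.009 -0.038 [260.2 233.4]
[ 0.49744612 -0.20363162  0.05      ]
[ 0.49778614 -0.36341473  0.05      ]
```

The two views agree that the real fingertips end about 38 mm behind the reported TCP. I'll descend further in stages and watch the force.

Emit:
apply_moves(
  increments="0 0 .3 0 0 0;0 0 .3 0 0 0;0 0 .3 0 0 0;0 0 .3 0 0 0;0 0 .2 0 0 0;0 0 .2 0 0 0;0 0 0 0 0 0;0 0 0 0 0 0",
)

```text
t: 7.68
ee_pos: [0.4981, -0.2843, -0.004]
tcp_rot: [-2.223, -2.219, 0.0]
wrist_force: [0.4, 0.9, -0.4]
width: 0.0881
gripper_force: 0.0
```

```bash
python3 - <<'E'
from h import *
s,c=snap('scene','scene3.png'); print(s['width'],s['wrist_force'],s['ee_pos'])
cv2.imwrite('pics/s3c.png',cv2.resize(c['color'][110:220,140:280],(560,440),interpolation=cv2.INTER_CUBIC))
E
```

```text
0.08810174242130439 [ 0.4367042   0.87544083 -0.40782308] [ 0.4981043  -0.28431318 -0.00400848]
```

View pics/s3c.png

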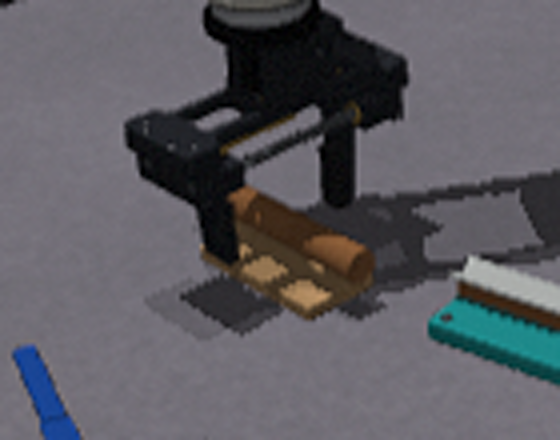

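The crop shows the tips at (225,262) and (340,207), now straddling the dowel at a height of about 33 mm. That confirms the offset of about 37 mm, so I'll close here.

Emit:
apply_moves(
  increments="0 0 0 0 0 0;0 0 0 0 0 0;0 0 0 0 0 0;0 0 0 0 0 0;0 0 0 0 0 0;0 0 0 0 0 0;0 0 0 0 0 0;0 0 0 0 0 0",
  jaw=-1,
)

```text
t: 8.4
ee_pos: [0.4984, -0.2845, -0.0035]
tcp_rot: [-2.224, -2.219, 0.0]
wrist_force: [-0.2, -0.8, 0.5]
width: 0.0369
gripper_force: 0.0
```

Emit:
apply_moves(
  increments="0 0 0 0 0 0;0 0 0 0 0 0;0 0 0 0 0 0;0 0 0 0 0 0;0 0 0 0 0 0;0 0 0 0 0 0;0 0 0 0 0 0;0 0 0 0 0 0",
)

```text
t: 9.07
ee_pos: [0.4985, -0.2845, -0.0034]
tcp_rot: [2.224, 2.219, 0.0]
wrist_force: [0.6, 0.4, 1.1]
width: 0.024
gripper_force: 30.0
```

Emit:
apply_moves(
  increments="0 0 -.4 0 0 0;0 0 -.6 0 0 0;0 0 -.8 0 0 0;0 0 -.8 0 0 0;0 0 -.8 0 0 0;0 0 -.6 0 0 0;0 0 -.4 0 0 0;0 0 -.2 0 0 0",
)

```text
t: 9.73
ee_pos: [0.4993, -0.2852, 0.114]
tcp_rot: [2.222, 2.217, 0.001]
wrist_force: [-0.3, -0.4, 0.2]
width: 0.0243
gripper_force: 30.0
```

Emit:
apply_moves(
  increments=".5 .1 0 0 0 0;.9 .17 0 0 0 0;.9 .17 0 0 0 0;.9 .17 0 0 0 0;.9 .17 0 0 0 0;.9 .17 0 0 0 0;.9 .17 0 0 0 0;.9 .17 0 0 0 0",
)

```text
t: 10.4
ee_pos: [0.5297, -0.1123, 0.11]
tcp_rot: [-2.222, -2.217, 0.002]
wrist_force: [-0.4, 0.5, -0.7]
width: 0.0241
gripper_force: 30.0
```

Emit:
apply_moves(
  increments=".9 .17 0 0 0 0;.9 .17 0 0 0 0;.9 .17 0 0 0 0;.9 .17 0 0 0 0;.9 .17 0 0 0 0;.9 .17 0 0 0 0;.9 .17 0 0 0 0;.5 .17 0 0 0 0",
)

```text
t: 11.07
ee_pos: [0.5639, 0.0582, 0.11]
tcp_rot: [-2.22, -2.219, 0.002]
wrist_force: [0.4, -0.5, -0.7]
width: 0.0243
gripper_force: 30.0
```

Emit:
apply_moves(
  increments=".3 .17 0 0 0 -.3;0 0 0 0 0 -.5;0 0 0 0 0 -.7;0 0 0 0 0 -.7;0 0 0 0 0 -.4;0 0 0 0 0 -.3;0 0 0 0 0 0;0 0 0 0 0 0",
)

```text
t: 11.73
ee_pos: [0.5693, 0.0624, 0.111]
tcp_rot: [-1.863, -2.529, 0.001]
wrist_force: [-0.0, 0.9, 0.0]
width: 0.024
gripper_force: 30.0
```

```bash
python3 - <<'E'
from h import *
s,c=snap('wrist','w4.png'); R=cv2.Rodrigues(s['tcp_rot'])[0];print(R.round(3),s['ee_pos'],np.degrees(np.arctan2(R[1,0],R[0,0])),s['width'],s['gripper_force'])
E
```

```text
[[-0.297  0.955 -0.001]
 [ 0.955  0.297 -0.   ]
 [ 0.    -0.001 -1.   ]] [0.56927686 0.06241711 0.11098589] 107.25241972309871 0.02403942024106034 29.990354776382446
```

View pics/w4.png

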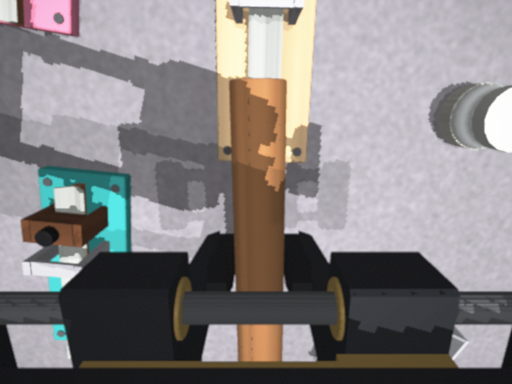

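The wrist view shows the plywood base with edges at (217,0)–(219,158) and (315,0)–(309,160), and corners at (219,158) and (309,161). The groove lips run (249,10)–(247,78) and (283,10)–(286,78), the strap's front edge is at row ~10, and the dowel's end is at (231–286,80).

```bash
python3 - <<'E'
from h import *
s,c=pickle.load(open('pics/w4.png.pkl','rb')); g=cv2.GaussianBlur(cv2.cvtColor(c['color'],6),(3,3),0).astype(int)
for r in (25,45,65): 
    print(r,'lips',g[r,240:296].tolist())
R=cv2.Rodrigues(s['tcp_rot'])[0]
def T(p): return (R.T@(p-s['ee_pos'])*1000).round(1)
for n,uv,z in [('bL0',(216.5,2),.015),('bL1',(219,155),.015),('bR0',(315,2),.015),('bR1',(309,158),.015),('lL0',(249,15),.038),('lL1',(247,75),.038),('lR0',(283,15),.038),('lR1',(286,75),.038),('dL',(231,80),.15),('dR',(286,80),.15),('strapL',(232,6),.064),('strapR',(301,9),.064)]:
    p=at('w4.png',uv,z); print(n,p.round(4),T(p))
E
```

```text
25 lips [230, 230, 230, 227, 218, 198, 171, 161, 183, 212, 228, 235, 239, 240, 241, 242, 242, 242, 242, 242, 242, 242, 242, 241, 238, 233, 227, 224, 225, 227, 227, 228, 228, 228, 229, 229, 229, 227, 227, 229, 233, 234, 230, 222, 215, 212, 210, 202, 192, 186, 185, 187, 191, 198, 209, 223]
45 lips [247, 247, 247, 246, 245, 237, 215, 196, 203, 222, 233, 238, 241, 242, 243, 244, 243, 243, 243, 244, 244, 244, 243, 241, 238, 233, 229, 228, 229, 230, 230, 229, 229, 230, 231, 231, 229, 227, 229, 233, 237, 238, 237, 235, 234, 234, 235, 236, 236, 237, 238, 239, 239, 240, 241, 242]
65 lips [248, 248, 247, 247, 243, 229, 204, 195, 210, 228, 237, 240, 242, 243, 245, 245, 244, 244, 244, 245, 245, 245, 243, 240, 236, 232, 229, 230, 231, 231, 231, 230, 231, 232, 232, 231, 229, 229, 234, 238, 239, 237, 234, 234, 234, 235, 236, 236, 237, 238, 239, 240, 240, 242, 243, 244]
bL0 [0.4926 0.1939 0.015 ] [148.3 -34.1  96. ]
bL1 [0.5265 0.0773 0.015 ] [ 27.  -36.4  96. ]
bR0 [0.5668 0.217  0.015 ] [148.3  43.6  95.9]
bR1 [0.6044 0.0988 0.015 ] [24.3 44.5 95.9]
lL0 [0.522  0.1877 0.038 ] [133.7  -7.9  73. ]
lL1 [0.5324 0.1479 0.038 ] [92.5 -9.8 73. ]
lR0 [0.5457 0.1951 0.038 ] [133.7  17.   73. ]
lR1 [0.561  0.1568 0.038 ] [92.6 20.2 73. ]
dL [0.5328 0.1369 0.15  ] [ 81.9 -12.8 -39. ]
dR [0.5557 0.144  0.15  ] [ 81.9  11.2 -39. ]
strapL [0.5125 0.1838 0.064 ] [132.8 -18.2  47. ]
strapR [0.556  0.1955 0.064 ] [131.1  26.9  47. ]
```

```bash
python3 - <<'E'
from h import *
s,c=pickle.load(open('pics/w4.png.pkl','rb')); im=c['color'].astype(float)
sat=cv2.GaussianBlur(im[:,:,2]-im[:,:,0],(3,3),0)  # red minus blue
R=cv2.Rodrigues(s['tcp_rot'])[0]
def T(p): return (R.T@(p-s['ee_pos'])*1000)
def cross(row,a,b):
    v=sat[row,a:b]; t=(v[:3].mean()+v[-3:].mean())/2; i=np.argmax(np.diff((v>t).astype(int))!=0); return a+i+(t-v[i])/(v[i+1]-v[i])
def fit(rows,a,b,z):
    P=np.array([T(at('w4.png',(cross(r,a,b),r),z)) for r in rows]); k,m=np.polyfit(P[:,0],P[:,1],1); res=P[:,1]-(k*P[:,0]+m)
    return k,m,res.std(),P[:,0].min(),P[:,0].max()
for n,f in [('baseL',fit(range(4,150,4),207,228,.015)),('baseR',fit(range(4,115,4),301,322,.015)),('dowL',fit(range(90,220,6),222,242,.154)),('dowR',fit(range(90,140,6),276,296,.154))]: print(n,np.round(f,4))
def crow(col,a,b):
    v=sat[a:b,col]; t=(v[:3].mean()+v[-3:].mean())/2; i=np.argmax(np.diff((v>t).astype(int))!=0); return a+i+(t-v[i])/(v[i+1]-v[i])
for col in (238,245): r=crow(col,70,90);print('dowel end',r)
for col in (223,226,300,303,306): r=crow(col,145,172); print('base end',col,r,T(at('w4.png',(col,r),.015)).round(1))
print(T(at('w4.png',(258,79.5),.154)))
E
```

```text
baseL [ 2.440000e-02 -3.887010e+01  1.211400e+00  3.322280e+01  1.468824e+02]
baseR [-3.220000e-02  4.640720e+01  2.720600e+00  6.437010e+01  1.469179e+02]
dowL [ 5.76000e-02 -1.46588e+01  1.02580e+00  2.03980e+01  7.76398e+01]
dowR [5.33000e-02 7.53880e+00 4.62100e-01 5.73618e+01 7.76562e+01]
dowel end 75.47170971709717
dowel end 76.30434782608695
base end 223 148.84556574923548 [ 32.5 -32.6  96. ]
base end 226 146.72955974842768 [ 34.4 -29.9  96. ]
base end 300 148.9676724137931 [32.4 36.1 95.9]
base end 303 161.8153021442495 [20.8 39.2 95.9]
base end 306 159.16319444444446 [23.3 41.8 95.9]
[ 81.86741859  -1.00582754 -43.01074544]
```

Emit:
apply_moves(
  increments=".4 .05 0 0 0 0;.4 .05 0 0 0 0;.4 .05 0 0 0 0;.4 0 .3 0 0 0;0 0 .7 0 0 0;0 0 .8 0 0 0;0 0 .8 0 0 0;0 0 .5 0 0 0",
)

```text
t: 12.45
ee_pos: [0.5594, 0.1031, 0.0315]
tcp_rot: [-1.86, -2.529, 0.003]
wrist_force: [-1.1, -0.3, -0.1]
width: 0.0239
gripper_force: 30.0
```

Emit:
apply_moves(
  increments="0 0 .4 0 0 0;0 0 .3 0 0 0;0 0 0 0 0 0;0 0 0 0 0 0;0 0 0 0 0 0;0 0 0 0 0 0;0 0 0 0 0 0;0 0 0 0 0 0",
)

```text
t: 13.12
ee_pos: [0.562, 0.1022, 0.0174]
tcp_rot: [1.862, 2.529, 0.002]
wrist_force: [0.1, -0.4, 0.0]
width: 0.0243
gripper_force: 30.0
```

```bash
python3 - <<'E'
from h import *
s,c=snap('wrist','w5.png'); print(s['ee_pos'],s['wrist_force'],s['torque'])
s2,c2=snap('scene','s5.png')
a=cv2.resize(c['color'][:256,150:400],(500,512),interpolation=cv2.INTER_CUBIC)
b=cv2.resize(c2['color'][200:300,260:400],(300,214),interpolation=cv2.INTER_CUBIC)
cv2.imwrite('pics/c5.png',np.hstack([a,cv2.copyMakeBorder(b,0,298,0,0,cv2.BORDER_CONSTANT)]))
E
```

```text
[0.56200197 0.10216729 0.0173906 ] [ 0.09505481 -0.42611994  0.03452958] [-0.05114491  0.07942909  0.01961266]
```

View pics/c5.png

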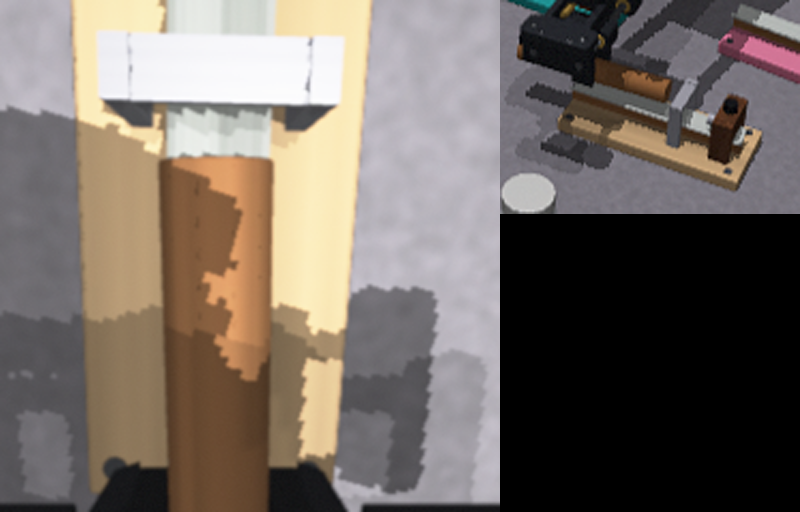

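The left crop (2x) shows the dowel end at (160–272,158) above the groove, lips at (165–270,130), and the strap at (97–344,33–103). The base edges are at (74/371,20) and (91/340,450). The dowel is slightly high and nearly aligned, with a gap before the strap.

```bash
python3 - <<'E'
from h import *
s,c=pickle.load(open('pics/w5.png.pkl','rb'));R=cv2.Rodrigues(s['tcp_rot'])[0]
def T(u,v,z): return (R.T@(at('w5.png',(150+u/2,v/2),z)-s['ee_pos'])*1000).round(1)[:2]
for n,a,z in [('dowelend',(160,272,158),.061),('dowel mid',(164,271,330),.061),('lips',(165,270,130),.038),('lips2',(167,275,15),.038),('strapback',(97,344,35),.064),('strapfront',(97,342,103),.064),('base',(74,371,20),.015),('base',(83,352,300),.015),('base',(91,340,450),.015)]:
    p,q=T(a[0],a[2],z),T(a[1],a[2],z); print(n,p,q,(p+q)/2)
E
```

```text
dowelend [ 82.  -12.8] [82.  10.8] [82. -1.]
dowel mid [ 45.3 -12.8] [45.3 11.5] [45.3  -0.65]
lips [ 89.9 -13.4] [89.9 12. ] [89.9 -0.7]
lips2 [114.6 -12.4] [114.6  12.6] [1.146e+02 1.000e-01]
strapback [104.5 -24.3] [104.5  24.1] [ 1.045e+02 -1.000e-01]
strapfront [ 92.2 -25. ] [92.3 24.4] [92.25 -0.3 ]
base [119.3 -38.6] [119.4  39.8] [119.35   0.6 ]
base [ 45.3 -40.7] [45.3 39.3] [45.3 -0.7]
base [ -2.6 -41. ] [-2.6 38.4] [-2.6 -1.3]
```

Emit:
apply_moves(
  increments="-.25 -.035 0 0 0 .18;0 0 .1 0 0 0;0 0 .15 0 0 0;0 0 .15 0 0 0;0 0 .1 0 0 0;0 0 .06 0 0 0;0 0 0 0 0 0;0 0 0 0 0 0",
)

```text
t: 13.88
ee_pos: [0.5622, 0.096, 0.0023]
tcp_rot: [-1.886, -2.512, 0.001]
wrist_force: [-0.1, -0.2, 0.7]
width: 0.0243
gripper_force: 30.0
```

Emit:
apply_moves(
  increments="0 0 .02 0 0 0;0 0 .02 0 0 0;0 0 0 0 0 0;0 0 0 0 0 0;0 0 0 0 0 0;0 0 0 0 0 0;0 0 0 0 0 0;0 0 0 0 0 0",
)

```text
t: 14.55
ee_pos: [0.5625, 0.096, 0.0019]
tcp_rot: [1.886, 2.512, 0.001]
wrist_force: [-2.9, 0.2, 6.3]
width: 0.0245
gripper_force: 30.0
```

Emit:
apply_moves(
  increments="0 -.02 0 0 0 0;0 0 0 0 0 0;0 0 0 0 0 0;0 0 0 0 0 0;0 0 0 0 0 0;0 0 0 0 0 0;0 0 0 0 0 0;0 0 0 0 0 0",
)

```text
t: 15.22
ee_pos: [0.562, 0.0957, 0.0015]
tcp_rot: [1.886, 2.512, 0.0]
wrist_force: [-0.6, -0.4, 1.2]
width: 0.0242
gripper_force: 30.0
```

Emit:
apply_moves(
  increments="0 0 0 0 0 0;0 0 0 0 0 0;0 0 0 0 0 0;0 0 0 0 0 0;0 0 0 0 0 0;0 0 0 0 0 0;0 0 0 0 0 0;0 0 0 0 0 0",
  jaw=-0.1,
)

```text
t: 15.88
ee_pos: [0.5619, 0.0958, 0.0016]
tcp_rot: [1.886, 2.512, 0.0]
wrist_force: [0.6, -0.2, 0.3]
width: 0.0397
gripper_force: 0.0
```

```bash
python3 - <<'E'
from h import *
s,c=snap('wrist','w6.png'); R=cv2.Rodrigues(s['tcp_rot'])[0];print(s['ee_pos'],s['wrist_force'],s['width'],np.degrees(np.arctan2(R[1,0],R[0,0])))
a=cv2.resize(c['color'][:256,150:400],(500,512),interpolation=cv2.INTER_CUBIC)
cv2.imwrite('pics/c6.png',a)
E
```

```text
[0.56187438 0.09577034 0.00155291] [ 0.57916392 -0.19097586  0.31842982] 0.0396718273549755 106.20319959253877
```

View pics/c6.png

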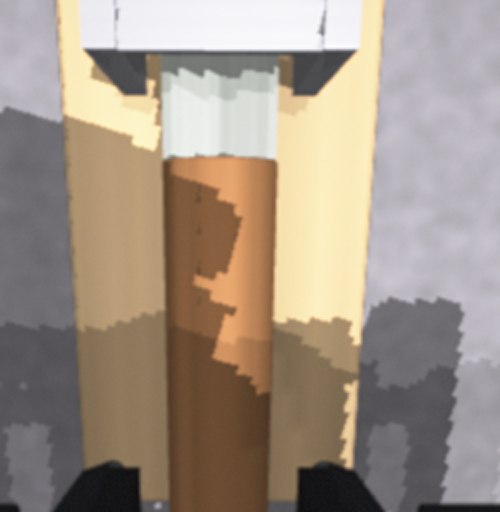

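The crop shows the dowel lying in the groove. Its end is at (163–277,157), lined up with the lips (162–278), and the strap's front edge is at row 50. I'll regrip and slide 24 mm.

Emit:
apply_moves(
  increments="0 0 0 0 0 0;0 0 0 0 0 0;0 0 0 0 0 0;0 0 0 0 0 0;0 0 0 0 0 0;0 0 0 0 0 0;0 0 0 0 0 0;0 0 0 0 0 0",
  jaw=-1,
)

```text
t: 16.6
ee_pos: [0.5618, 0.0957, 0.0016]
tcp_rot: [-1.886, -2.512, 0.0]
wrist_force: [-1.8, -0.6, 0.8]
width: 0.0238
gripper_force: 30.0
```

```bash
python3 - <<'E'
from h import *
s,c=pickle.load(open('pics/w6.png.pkl','rb'));R=cv2.Rodrigues(s['tcp_rot'])[0]
def T(u,v,z): return (R.T@(at('w6.png',(150+u/2,v/2),z)-s['ee_pos'])*1000).round(1)[:2]
print('end',T(220,157,.0447),T(220,157,.055),'strap',T(220,50,.064), 'base', T(57,20,.015),T(383,20,.015),T(83,450,.015),T(355,450,.015))
print(arm.observe()['width'],arm.observe()['wrist_force'])
E
```

```text
end [82.2 -0.2] [81.6 -0.2] strap [98.5 -0.3] base [115.4 -39.5] [115.4  39.3] [  3.8 -39.9] [ 3.9 39.5]
0.02380078713289519 [-1.75772682 -0.60241622  0.78655359]
```

Emit:
apply_moves(
  increments=".1 0 0 0 0 0;.2 0 0 0 0 0;.2 0 0 0 0 0;.2 0 0 0 0 0;.2 0 0 0 0 0;.06 0 0 0 0 0;0 0 0 0 0 0;0 0 0 0 0 0",
)

```text
t: 17.27
ee_pos: [0.5549, 0.1197, 0.0016]
tcp_rot: [-1.886, -2.512, -0.001]
wrist_force: [-1.2, 1.2, 1.9]
width: 0.0243
gripper_force: 30.0
```

```bash
python3 - <<'E'
from h import *
s,c=snap('wrist','w7.png'); print(s['ee_pos'],s['wrist_force'],s['width'])
s2,c2=snap('scene','s7.png')
a=cv2.resize(c['color'][:200,170:345],(525,600),interpolation=cv2.INTER_CUBIC)
b=cv2.resize(c2['color'][225:290,310:390],(270,219),interpolation=cv2.INTER_CUBIC)
cv2.imwrite('pics/c7.png',np.hstack([a,cv2.copyMakeBorder(b,0,381,0,0,cv2.BORDER_CONSTANT)]))
E
```

```text
[0.55490264 0.1196647  0.00157335] [-1.20409603  1.16656806  1.90018194] 0.024324057999231742
```

View pics/c7.png

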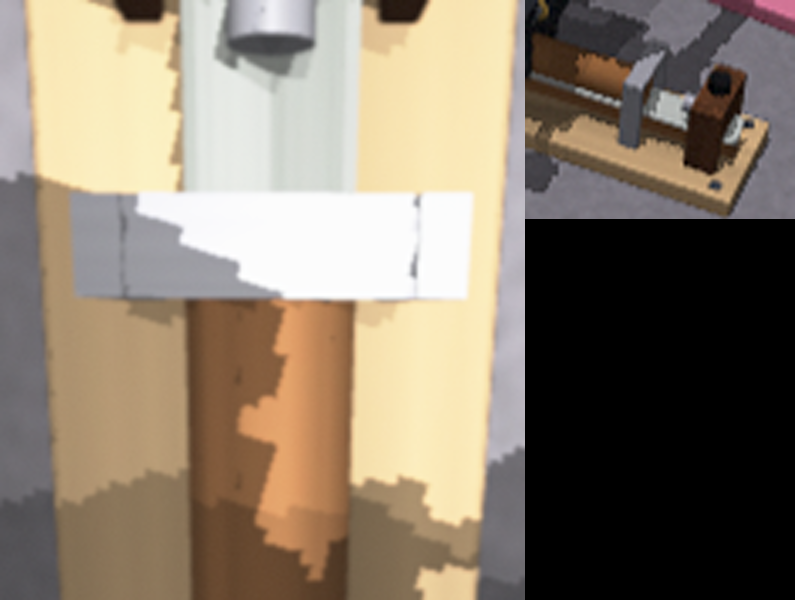

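The crop (3x) shows the screw's end face at (230–315, 36–50), about 46 px past the strap's far edge at row 192. The dowel's end is hidden under the strap, whose near edge is at row 298.

```bash
python3 - <<'E'
from h import *
s,c=pickle.load(open('pics/w7.png.pkl','rb'));R=cv2.Rodrigues(s['tcp_rot'])[0]
def T(u,v,z): return (R.T@(at('w7.png',(170+u/3,v/3),z)-s['ee_pos'])*1000).round(1)[:2]
print('tip',T(230,38,.0447),T(315,38,.0447),T(273,50,.0387),T(273,36,.0507),'strap',T(270,192,.064),T(270,298,.064))
E
```

```text
tip [107.1  -5.6] [107.1   5.8] [107.    0.2] [105.8   0.2] strap [85.9 -0.2] [73.7 -0.2]
```

Emit:
apply_moves(
  increments=".1 0 0 0 0 0;.2 0 0 0 0 0;.2 0 0 0 0 0;.2 0 0 0 0 0;.1 0 0 0 0 0;.05 0 0 0 0 0;0 0 0 0 0 0;0 0 0 0 0 0",
)

```text
t: 18.03
ee_pos: [0.5491, 0.1398, 0.0016]
tcp_rot: [-1.886, -2.512, -0.001]
wrist_force: [-1.6, 1.4, 1.1]
width: 0.0243
gripper_force: 30.0
```

Emit:
apply_moves(
  increments=".01 0 0 0 0 0;.01 0 0 0 0 0;.01 0 0 0 0 0;0 0 0 0 0 0;0 0 0 0 0 0;0 0 0 0 0 0;0 0 0 0 0 0;0 0 0 0 0 0",
)

```text
t: 18.7
ee_pos: [0.5492, 0.1398, 0.0016]
tcp_rot: [1.886, 2.512, 0.0]
wrist_force: [0.6, -0.7, 0.7]
width: 0.0244
gripper_force: 30.0
```

Emit:
apply_moves(
  increments=".01 0 0 0 0 0;.01 0 0 0 0 0;.01 0 0 0 0 0;0 0 0 0 0 0;0 0 0 0 0 0;0 0 0 0 0 0;0 0 0 0 0 0;0 0 0 0 0 0",
)

```text
t: 19.37
ee_pos: [0.5489, 0.1407, 0.0016]
tcp_rot: [1.886, 2.512, 0.0]
wrist_force: [0.3, -2.0, 0.7]
width: 0.0244
gripper_force: 30.0
```

Emit:
apply_moves(
  increments=".01 0 0 0 0 0;.01 0 0 0 0 0;0 0 0 0 0 0;0 0 0 0 0 0;0 0 0 0 0 0;0 0 0 0 0 0;0 0 0 0 0 0;0 0 0 0 0 0",
)

```text
t: 20.03
ee_pos: [0.5487, 0.1412, 0.0016]
tcp_rot: [1.886, 2.512, 0.0]
wrist_force: [0.3, -1.1, 1.0]
width: 0.0242
gripper_force: 30.0
```

Emit:
apply_moves(
  increments=".01 0 0 0 0 0;.01 0 0 0 0 0;0 0 0 0 0 0;0 0 0 0 0 0;0 0 0 0 0 0;0 0 0 0 0 0;0 0 0 0 0 0;0 0 0 0 0 0",
)

```text
t: 20.7
ee_pos: [0.5486, 0.1417, 0.0016]
tcp_rot: [1.886, 2.512, 0.0]
wrist_force: [1.0, -1.2, 0.5]
width: 0.024
gripper_force: 30.0
```

Emit:
apply_moves(
  increments=".01 0 0 0 0 0;.01 0 0 0 0 0;0 0 0 0 0 0;0 0 0 0 0 0;0 0 0 0 0 0;0 0 0 0 0 0;0 0 0 0 0 0;0 0 0 0 0 0",
)

```text
t: 21.37
ee_pos: [0.5484, 0.1421, 0.0016]
tcp_rot: [1.886, 2.512, 0.0]
wrist_force: [0.0, -0.8, 1.2]
width: 0.0242
gripper_force: 30.0
```

Emit:
apply_moves(
  increments=".01 0 0 0 0 0;.01 0 0 0 0 0;0 0 0 0 0 0;0 0 0 0 0 0;0 0 0 0 0 0;0 0 0 0 0 0;0 0 0 0 0 0;0 0 0 0 0 0",
)

```text
t: 22.03
ee_pos: [0.5483, 0.1426, 0.0016]
tcp_rot: [1.886, 2.512, 0.0]
wrist_force: [1.8, -1.2, 1.0]
width: 0.024
gripper_force: 30.0
```

Emit:
apply_moves(
  increments=".01 0 0 0 0 0;.01 0 0 0 0 0;0 0 0 0 0 0;0 0 0 0 0 0;0 0 0 0 0 0;0 0 0 0 0 0;0 0 0 0 0 0;0 0 0 0 0 0",
)

```text
t: 22.7
ee_pos: [0.5482, 0.1431, 0.0016]
tcp_rot: [1.886, 2.512, 0.0]
wrist_force: [1.3, -0.6, 0.8]
width: 0.024
gripper_force: 30.0
```

Emit:
apply_moves(
  increments=".01 0 0 0 0 0;.01 0 0 0 0 0;0 0 0 0 0 0;0 0 0 0 0 0;0 0 0 0 0 0;0 0 0 0 0 0;0 0 0 0 0 0;0 0 0 0 0 0",
)

```text
t: 23.37
ee_pos: [0.5481, 0.1434, 0.0016]
tcp_rot: [1.886, 2.512, -0.0]
wrist_force: [1.6, -2.4, 0.7]
width: 0.0242
gripper_force: 30.0
```

Emit:
apply_moves(
  increments=".01 0 0 0 0 0;0 0 0 0 0 0;0 0 0 0 0 0;0 0 0 0 0 0;0 0 0 0 0 0;0 0 0 0 0 0;0 0 0 0 0 0;0 0 0 0 0 0",
)

```text
t: 24.03
ee_pos: [0.5481, 0.1434, 0.0016]
tcp_rot: [1.886, 2.512, -0.0]
wrist_force: [2.1, -4.0, 1.4]
width: 0.0243
gripper_force: 30.0
```

Emit:
apply_moves(
  increments=".01 0 0 0 0 0;0 0 0 0 0 0;0 0 0 0 0 0;0 0 0 0 0 0;0 0 0 0 0 0;0 0 0 0 0 0;0 0 0 0 0 0;0 0 0 0 0 0",
)

```text
t: 24.7
ee_pos: [0.5481, 0.1434, 0.0016]
tcp_rot: [1.885, 2.512, -0.001]
wrist_force: [2.3, -4.4, 1.1]
width: 0.0243
gripper_force: 30.0
```

Emit:
apply_moves(
  increments=".01 0 0 0 0 0;0 0 0 0 0 0;0 0 0 0 0 0;0 0 0 0 0 0;0 0 0 0 0 0;0 0 0 0 0 0;0 0 0 0 0 0;0 0 0 0 0 0",
)

```text
t: 25.37
ee_pos: [0.5481, 0.1434, 0.0016]
tcp_rot: [1.885, 2.512, -0.001]
wrist_force: [3.4, -6.5, 0.9]
width: 0.0242
gripper_force: 30.0
```

Emit:
apply_moves(
  increments="-.01 0 0 0 0 0;-.005 0 0 0 0 0;0 0 0 0 0 0;0 0 0 0 0 0;0 0 0 0 0 0;0 0 0 0 0 0;0 0 0 0 0 0;0 0 0 0 0 0",
)

```text
t: 26.03
ee_pos: [0.5481, 0.1434, 0.0016]
tcp_rot: [1.886, 2.512, -0.001]
wrist_force: [3.3, -4.9, 1.1]
width: 0.0241
gripper_force: 30.0
```

Emit:
apply_moves(
  increments="0 0 0 0 0 0;0 0 0 0 0 0;0 0 0 0 0 0;0 0 0 0 0 0;0 0 0 0 0 0;0 0 0 0 0 0;0 0 0 0 0 0;0 0 0 0 0 0",
  jaw=0.2,
)

```text
t: 26.7
ee_pos: [0.5478, 0.144, 0.0016]
tcp_rot: [-1.886, -2.512, 0.0]
wrist_force: [-0.4, 0.4, -0.7]
width: 0.0527
gripper_force: 0.0
```

Emit:
apply_moves(
  increments="0 0 -.1 0 0 0;0 0 -.3 0 0 0;0 0 -.6 0 0 0;0 0 -.8 0 0 0;0 0 -.8 0 0 0;0 0 -.6 0 0 0;0 0 -.3 0 0 0;0 0 -.1 0 0 0",
)

```text
t: 27.37
ee_pos: [0.5495, 0.1442, 0.094]
tcp_rot: [1.885, 2.51, 0.005]
wrist_force: [-0.3, -0.0, -0.4]
width: 0.0527
gripper_force: 0.0
```

```bash
python3 - <<'E'
from h import *
s,c=snap('wrist','w8.png'); print(s['ee_pos'],s['wrist_force'],s['width'])
cv2.imwrite('pics/c8.png',cv2.resize(c['color'][:260,150:400],(500,520),interpolation=cv2.INTER_CUBIC))
E
```

```text
[0.54945905 0.14424765 0.09403042] [-0.30568019 -0.02061942 -0.39069914] 0.052727974278342665
```

I've used all 10 picture views, so I'll check the dowel–screw contact from the pixel values instead.

```bash
python3 - <<'E'
from h import *
s,c=pickle.load(open('pics/w8.png.pkl','rb'));R=cv2.Rodrigues(s['tcp_rot'])[0]
im=c['color']; Tc=np.linalg.inv(c['T_tool_cam'])
def px(p):
    q=c['mtx']@(Tc@np.r_[R.T@(np.array(p)-s['ee_pos']),1])[:3]; return (q[:2]/q[2]).round(1)
ax=R[:,0]; g=np.array([.5481,.1434,0])
for x in (-.08,0,.05,.08): print('pred dowel x',x,px(g+ax*x+[0,0,.0572]))
for r in range(0,180,6): print(r,im[r,250:272:7].tolist())
E
```

```text
pred dowel x -0.08 [257.4 298.3]
pred dowel x 0 [257.4 204.8]
pred dowel x 0.05 [257.3 136.6]
pred dowel x 0.08 [257.3  91.2]
0 [[190, 182, 186], [182, 174, 178], [192, 183, 187], [193, 184, 189]]
6 [[184, 177, 181], [188, 178, 183], [190, 182, 186], [187, 179, 184]]
12 [[190, 181, 184], [184, 177, 181], [189, 180, 185], [180, 173, 176]]
18 [[185, 176, 182], [183, 176, 180], [187, 179, 183], [188, 180, 184]]
24 [[183, 174, 178], [193, 183, 187], [190, 181, 185], [192, 184, 187]]
30 [[174, 226, 247], [184, 233, 250], [175, 227, 248], [165, 217, 241]]
36 [[187, 234, 251], [194, 240, 252], [188, 235, 252], [196, 228, 242]]
42 [[53, 75, 114], [73, 71, 72], [55, 78, 120], [57, 84, 129]]
48 [[76, 75, 75], [83, 82, 82], [87, 85, 86], [61, 88, 134]]
54 [[83, 81, 80], [89, 87, 87], [92, 91, 90], [61, 90, 139]]
60 [[76, 75, 75], [92, 90, 91], [87, 85, 84], [67, 96, 147]]
66 [[64, 93, 144], [33, 43, 62], [69, 98, 152], [68, 98, 153]]
72 [[36, 52, 82], [41, 54, 80], [35, 51, 84], [36, 54, 85]]
78 [[163, 156, 157], [252, 251, 251], [184, 177, 178], [200, 206, 202]]
84 [[163, 157, 158], [253, 251,
[... 370 characters left out ...]
], [75, 113, 159]]
120 [[149, 155, 168], [158, 178, 211], [152, 164, 188], [144, 148, 157]]
126 [[253, 253, 253], [253, 253, 253], [253, 253, 253], [253, 253, 253]]
132 [[253, 253, 253], [253, 253, 253], [253, 253, 253], [253, 253, 253]]
138 [[255, 254, 253], [255, 254, 253], [255, 254, 253], [255, 255, 254]]
144 [[94, 143, 205], [110, 167, 231], [97, 147, 210], [49, 74, 105]]
150 [[59, 91, 130], [101, 154, 220], [97, 148, 211], [46, 68, 99]]
156 [[47, 72, 102], [50, 75, 106], [43, 65, 94], [37, 57, 81]]
162 [[47, 71, 101], [50, 75, 106], [45, 68, 95], [38, 57, 80]]
168 [[47, 71, 101], [49, 74, 106], [44, 67, 96], [36, 55, 79]]
174 [[46, 70, 100], [50, 75, 106], [85, 128, 183], [38, 57, 81]]
```

```bash
python3 -c "
from plant import arm
print(arm.close_job())"
```

```text
the job is handed in; nothing more can be done
None
```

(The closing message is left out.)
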